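# Check a demagnetised hub: slide it off the plate, hold the field probe in its bore

### The arm

A 6-joint arm with a two-finger parallel gripper is mounted at the origin on the work surface. World frame = base frame: x ahead of the robot, y to its left, z up, the work surface at z = 0. Lengths are in m, angles in rad, forces in N, time in s.
With the tool pointing down it reaches from about 0.35 to 0.975 m from the base axis. Payload 17.4 kg.
Tool frame: the origin (TCP) lies midway between the tips of the shut fingers; the grasp point (between the pads) lies 19 mm behind it; z points along the fingers, y is the line along which they close (so a half turn about z gives the same grasp; the last joint's range is limited). The gripper opens to 85 mm and grips with 20 to 120 N. Pads are 22 mm wide; open, the fingers measure 114 mm over their backs; the gripper's body (76 mm by 85 mm) begins 54 mm behind the grasp point. The pads swing forward as they close: fully open they stand 13 mm farther back than shut.
Start: joints at [-1.276, 0.116, 1.442, -0, 1.584, -0.038], TCP at [0.221, -0.638, 0.231] pointing down, gripper open.
Joint ranges: [-2.83, 2.83], [-0.83, 2.19], [0.07, 2.5], [-1.14, 4.28], [0.01, 3], [-2.97, 2.97]. Speed limits (rad/s): [1.89, 1.89, 2.22, 3.14, 3.14, 3.14].

### API

Orientations are given as a unit quaternion [w, x, y, z].
In Python, from rig import bot, imaging gives the robot as it stands. The module is installed in compiled form; this text tells all that it offers.
- The arm moves only by the shell command python3 -m pendant 'ROWS' [FORCE]. ROWS is JSON, a list of rows, each an object with "rotation": the turn, a rotation vector about the tool's x, y, z in degrees, a list of three; "dp": the shift along the tool's x, y, z in mm, a list of three; "claw": the gripper's target within -1 to 1 (fully open at 1, half-way at 0, shut at -1). In form: [{"rotation": [rx, ry, rz], "dp": [x, y, z], "claw": claw}, ...]. A call has 1 to 8 rows; each row shifts and turns the commanded pose from where the row before left it, along the tool's axes as they then stand; what a row does not reach is not made up. A row lasts 1/8 s, in which the tool goes at most 62.5 mm and 10.7 degrees, less where a joint would pass 70% of its speed; a pose out of reach is approached as far as the arm can. A call is refused whole if a number of a shift passes 62.5 or a number of a turn 10.7, either way. A call with a gripper value outside its range is refused whole. The fingers move at their own pace and stop on an object; FORCE is the grip in N (left out, the last holds). Time passes only in rows, so rows that do not move let the fingers close. It gives the time, the measured TCP pose, the force, the opening and the grip force at its end, in the units of the state.
- bot.read_state(): the state, without advancing time (a new reading comes with each control period).
- imaging.camera(name): name is "side" or "top" or "wrist"; returns a dict with "image" (384x512x3 uint8, blue, green, red), "vfov" (degrees; the focal length in pixels is half the picture's height over the tangent of half this angle, whatever the lens; pixels are square), "cx", "cy" (the principal point, pixels), "R" (3x3) and "t" (3): a world point X has camera coordinates R X + t; the wrist camera has in their place "tool_from_camera" (4x4, takes a point from camera to tool coordinates, whose origin is the TCP and whose axes are the flange's). Camera axes: x right, y down, z forward; pixel columns grow to the right and rows downward; lengths in m; the calibration is good to about 2 mm. The wrist camera is an equidistant fisheye: a pixel r from the principal point sees the ray r / f radians off the axis. A picture is of the moment at which its call begins: read the wrist's pose just before it. There is no depth.
- bot.close_job(): hands the job in; it is judged then, once.
The state is a dict: "t": time; "joint_positions": joint angles; "qd": joint speeds; "joint_efforts": joint torques, N m; "position": TCP position; "tool_rot": TCP orientation; "wrist_force": force on the tool from outside, world axes, zero at the start; "ft_torque": the same for the moment, N m; "opening": finger opening in m; "grip_force": force on a finger pad.
Only numpy, scipy, OpenCV 4.12 (cv2) and the standard library are available. Lean on these libraries where they do the work, as an engineer would, in place of code of your own. Each camera call takes 0.05 s, during which the arm holds its last target. There are 200 camera calls.

### The job

The flanged steel hub has just been demagnetised: slide it along the bench top, without lifting it, off the demagnetiser plate and into the painted ring, and let go of it there. Then take the field probe by its handle out of its stand and lower its stem into the hub's bore, upright and without ever touching the hub with it, until the tip is about half-way down the bore, in the middle. Finish like that, still holding the probe steady in the hand with the tip centred for the reading, and leave the other things on the bench where they are.

Things in the scene. Friction and masses are not known exactly. Their poses are not given: they have to be found in the camera images.
- hub: flanged steel hub, 0.8 to 1 kg, loose, standing on the bench on its flange: flange 80 mm across and 12 mm high with six dark bolt holes, on it a round boss 46 mm across that reaches 60 mm above the bench, and a plain bore 24 mm across all the way through, open at the top. Origin on the bore's axis at the underside, z up. It starts on the demagnetiser plate
- hub_center (a point): centre of the hub: on the bore's axis, 30 mm above its underside, half-way down the bore
- hub_mouth (a point): centre of the bore's upper mouth, 60 mm above the hub's underside
- demag_plate: demagnetiser plate let in flush with the bench: bright metal, 130 mm (x) by 150 mm (y), with two dark slots; nothing stands proud, things slide over it freely. Origin at its centre
- mark: the place for the reading: a ring of white paint on the bench, 96 mm across inside, 5 mm wide, flat, to the left or right of the plate, 240 to 460 mm away. Origin at its centre, on the bench top. The straight way from the plate to it is clear
- stand: probe stand, fixed: round foot 72 mm across and 10 mm high carrying an upright tube, 26 mm across outside, 15 mm inside, its rim 85 mm above the bench. Origin at the centre of its underside
- probe: cordless field probe, 70 to 120 g: round aluminium stem 10 mm across and 75 mm long, above it a round black handle 22 mm across and 70 mm long with a cap 2.5 mm high. It starts upright in the stand, its stem loosely in the tube and the handle's lower shoulder resting on the tube's rim, so it must be drawn 75 mm straight up to come free. Origin at the tip of the stem, z along the stem towards the handle
- probe_handle (a point): middle of the probe's handle, on its axis, 110 mm from the tip: the place to grip it
- probe_tip (a point): tip of the probe's stem (the sensor), on its axis; z towards the handle
- test_ring: bystander: heavy flat steel test ring, 127 mm across, 22 mm high, with a 32 mm hole and a spiral of small holes; origin at the centre of its underside
- race: bystander: thin steel bearing ring, 72 mm across, 20 mm high, open in the middle; origin at the centre of its underside
- pie_gauge: bystander: small eight-sided copper gauge disc, 32 mm across, 6 mm high, with a thin brass handle 85 mm long along its +x; origin at the centre of the disc's underside
- uv_lamp: bystander: black pistol-grip inspection lamp lying on its side, 80 mm high, about 150 x 150 mm; origin under the middle of its head
- ink_can: bystander: upright can, 65 mm across, 190 mm high; origin at the centre of its underside
- cleaner: bystander: upright white plastic bottle, 68 mm across, 170 mm high; origin at the centre of its underside
- pinion: bystander: steel gear lying flat, 75 mm across, 26 mm high, with a 36 mm collar on top that reaches 46 mm; origin at the centre of its underside
Mind the look-alikes: they are no part of the job. What is shaped like the hub but brown or orange is not meant.

How it is judged:
By the outcome, as a careful person would: the job done as asked, in the order asked, and still so for the second after the job is handed in, while the arm keeps its last pose, push and grip.
It also fails if it takes over 64 s, if anything falls off the work surface, if the arm or the gripper's body presses on something with over 40 N, if the wrist force passes 120 N, or if a joint passes its speed limit or range.

## Working session

There is one attempt and no reset: what is moved stays moved. The work goes in short steps, Python scripts to look and compute and a shell command to move; the robot and the scene stay as the last step left them, time stands still between calls to the robot, and variables do not carry over. Pictures are saved under pics/ and viewed, at most 13 in all, crops included, and the job is handed in when it is done.

```bash
mkdir -p pics; python3 - <<'E'
from rig import bot, imaging
import cv2,pickle
d={}
for n in("top","side"):
    c=imaging.camera(n);d[n]=c;cv2.imwrite(f"pics/{n}0.png",cv2.resize(c["image"],None,fx=1.5,fy=1.5))
    print(n,c["vfov"],c["cx"],c["cy"],c["R"],c["t"])
c=imaging.camera("wrist");print(c["tool_from_camera"],c["vfov"],c["cx"],c["cy"])
pickle.dump(d,open("c0.pkl","wb"))
s=bot.read_state();print(s)
E
```

```text
top 48.262100141514615 252.4023596732558 196.18617575727498 [[ 0.02128955 -0.99972236 -0.0100978 ]
 [-0.99198736 -0.01986462 -0.12476571]
 [ 0.12453048  0.01267309 -0.99213485]] [-0.01880695  0.47447162  1.37558859]
side 55.41967247361594 263.51645561221164 196.19417097505954 [[ 0.98529981 -0.17006853  0.01615509]
 [-0.0860332  -0.57567856 -0.81313743]
 [ 0.14758923  0.79979428 -0.58184752]] [-0.47653467  0.11861534  1.21452444]
[[ 1.25867291e-04 -9.65485511e-01 -2.60456739e-01  6.53936188e-02]
 [ 9.99999988e-01  9.82488972e-05  1.19057786e-04 -1.10340446e-04]
 [-8.93589803e-05 -2.60456750e-01  9.65485512e-01 -1.41701353e-01]
 [ 0.00000000e+00  0.00000000e+00  0.00000000e+00  1.00000000e+00]] 65.70646984690485 252.98522422599325 193.4519712403884
{'t': 0.15, 'joint_positions': array([-1.27581891e+00,  1.16383017e-01,  1.44207748e+00, -2.10953571e-05,
        1.58400295e+00, -3.77970814e-02]), 'qd': array([ 0.00083591, -0.00048977, -0.00529318, -0.00068947, -0.00046004,
        0.00139976]), 'joint_efforts': array([ 3.02515082e-04, -7.32513070e+01, -6.32847762e+01, -1.32702335e-04,
        4.98431618e-03,  1.10958813e-04]), 'position': array([ 0.22044886, -0.63784611,  0.23074822]), 'tool_rot': array([-4.30451392e-04,  9.86189476e-01,  1.65620431e-01, -6.62935576e-05]), 'wrist_force': array([ 0.48214625,  0.3516753 , -0.41666659]), 'ft_torque': array([-0.0176019 , -0.00062005, -0.01780253]), 'grip_force': 0.0, 'opening': 0.08555933829112822}
```

View pics/top0.png

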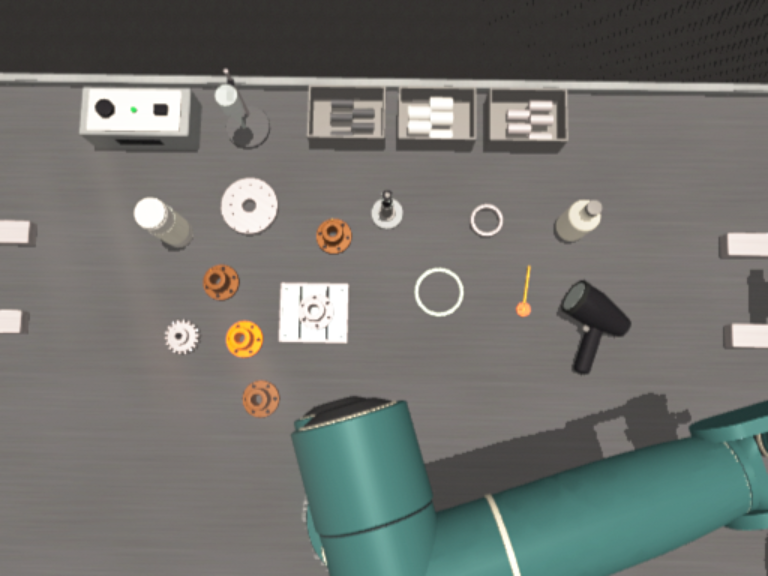

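View pics/side0.png

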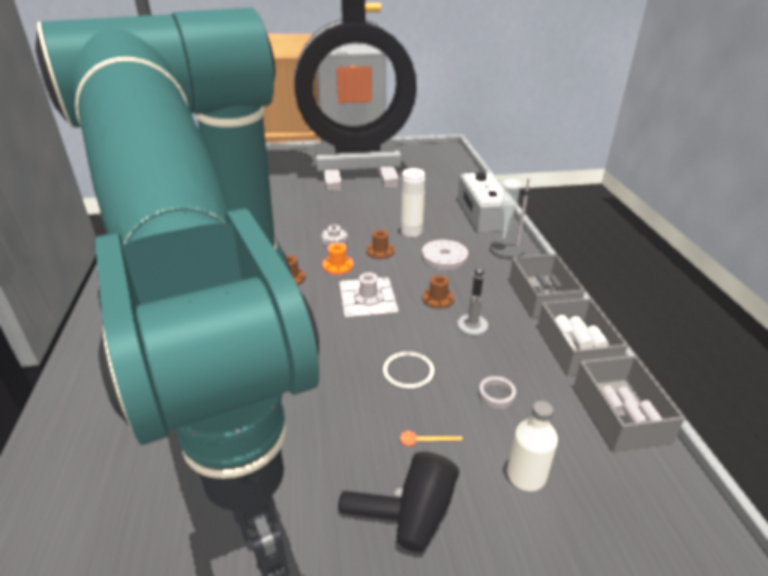

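Top picture (1.5x): the steel hub is at (316,311) on the bright plate. Possible mistakes are the orange hub (244,339), the brown hubs (221,282), (334,236) and (261,399), and the pinion (182,337). I choose the steel one. The ring is at (439,292), the stand and probe at (387,212), the race at (487,220) and the gauge at (524,309).

```bash
cat > h.py <<'E'
import numpy as np,cv2,pickle
from scipy.spatial.transform import Rotation as Ro
def ray(c,u,v):
    f=192/np.tan(np.radians(c["vfov"])/2)
    d=c["R"].T@np.array([(u-c["cx"])/f,(v-c["cy"])/f,1.]); o=-c["R"].T@c["t"]
    return o,d
def plane(c,u,v,z):
    o,d=ray(c,u,v); return o+d*(z-o[2])/d[2]
def wplane(c,s,u,v,z):
    f=192/(np.radians(c["vfov"])/2)
    du,dv=u-c["cx"],v-c["cy"]; r=np.hypot(du,dv); th=r/f
    d=np.array([np.sin(th)*du/r,np.sin(th)*dv/r,np.cos(th)]) if r>0 else np.array([0,0,1.])
    q=s["tool_rot"];R=Ro.from_quat([q[1],q[2],q[3],q[0]]).as_matrix()
    T=c["tool_from_camera"];o=R@T[:3,3]+s["position"];d=R@T[:3,:3]@d
    return o+d*(z-o[2])/d[2]
E
python3 - <<'E'
from h import *
c=pickle.load(open("c0.pkl","rb"))["top"];im=c["image"]
def P(n,u,v,z): print(n,plane(c,u/1.5,v/1.5,z).round(4))
# ring contour
g=cv2.cvtColor(im,cv2.COLOR_BGR2GRAY)
m=np.zeros_like(g);m[170:220,268:318]=(g[170:220,268:318]>150)*255
k=cv2.findContours(m,cv2.RETR_EXTERNAL,cv2.CHAIN_APPROX_NONE)[0];k=max(k,key=len)
e=cv2.fitEllipse(k);print(e);P("ring",e[0][0]*1.5,e[0][1]*1.5,0)
P("hubtop",316,311,.06);P("stand foot",387,213,.01);P("probe cap",388,196,.157);P("plate",314,313,0)
P("race",487,220,.02);P("brown",334,233,.06);P("orange",244,339,.06);P("gauge",524,309,0)
cv2.imwrite("pics/crop.png",cv2.resize(np.hstack([im[175:240,175:240],im[115:180,225:290]]),None,fx=6,fy=6,interpolation=cv2.INTER_CUBIC))
s=c0=pickle.load(open("c0.pkl","rb"))["side"]
cv2.imwrite("pics/crop.png",cv2.resize(np.hstack([im[175:240,175:240],im[115:180,225:290],s["image"][170:235,285:350]]),None,fx=4,fy=4,interpolation=cv2.INTER_CUBIC))
print(Ro.from_quat([.98619,.16562,0,0]).as_matrix().round(3))
E
```

```text
((292.2171325683594, 194.1107940673828), (32.00624084472656, 32.3150520324707), 131.40406799316406)
ring [ 0.4881 -0.1417  0.    ]
hubtop [0.4323 0.1234 0.06  ]
stand foot [ 0.662  -0.0237  0.01  ]
probe cap [ 0.6597 -0.0254  0.157 ]
plate [0.4336 0.1343 0.    ]
race [ 0.6477 -0.2469  0.02  ]
brown [0.6027 0.09   0.06  ]
orange [0.3695 0.2744 0.06  ]
gauge [ 0.452  -0.3322  0.    ]
[[ 0.945  0.327  0.   ]
 [ 0.327 -0.945  0.   ]
 [ 0.     0.    -1.   ]]
```

View pics/crop.png

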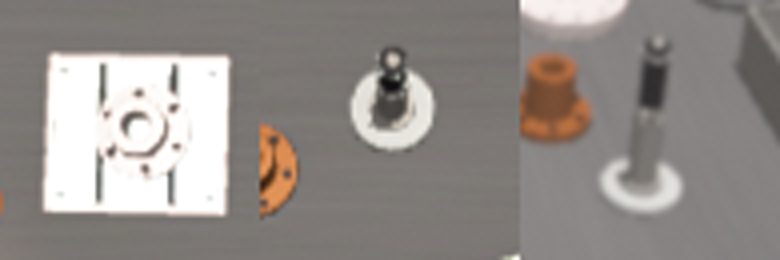

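The crop confirms a steel-coloured flanged hub on the plate, with its bore at crop (141,127), and the probe upright in its stand. I square the yaw and go above the hub.

```bash
python3 -m pendant '[{"rotation":[0,0,9.5],"dp":[0,0,0],"claw":1},{"rotation":[0,0,9.5],"dp":[0,0,0],"claw":1},{"rotation":[0,0,0],"dp":[20,-40,0],"claw":1},{"rotation":[0,0,0],"dp":[20,-50,0],"claw":1},{"rotation":[0,0,0],"dp":[20,-50,0],"claw":1},{"rotation":[0,0,0],"dp":[20,-50,0],"claw":1},{"rotation":[0,0,0],"dp":[20,-50,0],"claw":1},{"rotation":[0,0,0],"dp":[20,-50,0],"claw":1}]'
python3 -m pendant '[{"rotation":[0,0,0],"dp":[20,-50,0],"claw":1},{"rotation":[0,0,0],"dp":[20,-50,0],"claw":1},{"rotation":[0,0,0],"dp":[15,-50,0],"claw":1},{"rotation":[0,0,0],"dp":[10,-50,0],"claw":1},{"rotation":[0,0,0],"dp":[10,-50,0],"claw":1},{"rotation":[0,0,0],"dp":[10,-50,0],"claw":1},{"rotation":[0,0,0],"dp":[10,-50,0],"claw":1},{"rotation":[0,0,0],"dp":[0,-40,0],"claw":1}]'
```

```text
t: 1.15
position: [0.3404, -0.3462, 0.2312]
tool_rot: [0.0, 1.0, 0.0, 0.0]
wrist_force: [0.6, -0.6, 1.0]
opening: 0.0852
grip_force: 0.0
t: 2.15
position: [0.4347, 0.0442, 0.2311]
tool_rot: [-0.0, 1.0, 0.001, -0.0]
wrist_force: [-0.5, 0.6, -0.2]
opening: 0.0856
grip_force: 0.0
```

```bash
python3 -m pendant '[{"rotation":[0,0,0],"dp":[0,-40,0],"claw":1},{"rotation":[0,0,0],"dp":[0,-40,0],"claw":1},{"rotation":[0,0,0],"dp":[0,0,20],"claw":1},{"rotation":[0,0,0],"dp":[0,0,0],"claw":1}]'
python3 - <<'E'
from h import *
from rig import bot,imaging
s=bot.read_state();c=imaging.camera("wrist");pickle.dump((s,c),open("w1.pkl","wb"))
cv2.imwrite("pics/w1.png",cv2.resize(c["image"],None,fx=1.5,fy=1.5));print(s["position"])
E
```

```text
t: 2.65
position: [0.4339, 0.1219, 0.2095]
tool_rot: [0.0, 1.0, 0.001, -0.001]
wrist_force: [0.1, -0.6, 0.1]
opening: 0.0852
grip_force: 0.0
[0.43391931 0.12194868 0.20947704]
```

View pics/w1.png

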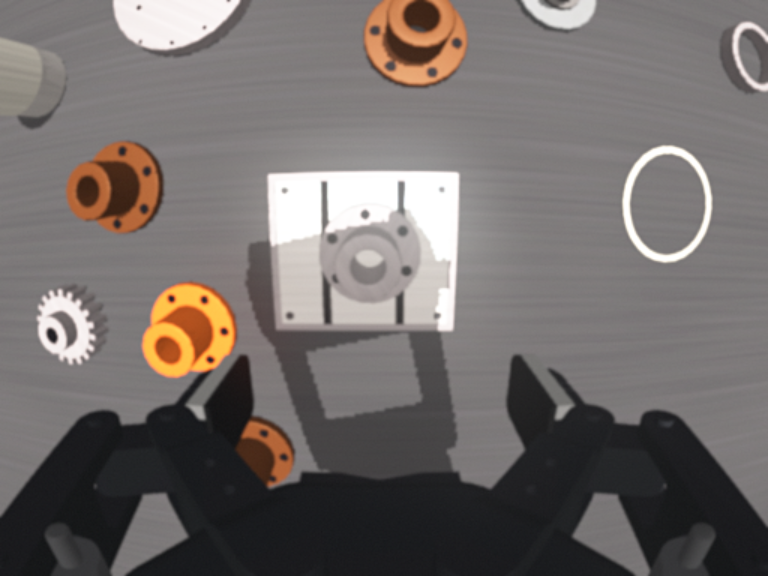

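The wrist view shows the steel hub's mouth at about (369,259), the ring at (667,204), and the finger tips either side at rows 360–400.

```bash
python3 - <<'E'
from h import *
s,c=pickle.load(open("w1.pkl","rb"))
for u,v,z in((369,259,.06),(370,252,.012),(667,204,0)): print(wplane(c,s,u/1.5,v/1.5,z).round(4))
im=c["image"];cv2.imwrite("pics/w1c.png",cv2.resize(im[125:225,190:300],None,fx=5,fy=5,interpolation=cv2.INTER_CUBIC))
E
```

```text
[0.4394 0.128  0.06  ]
[0.4344 0.1282 0.012 ]
[ 0.4743 -0.1036  0.    ]
```

View pics/w1c.png

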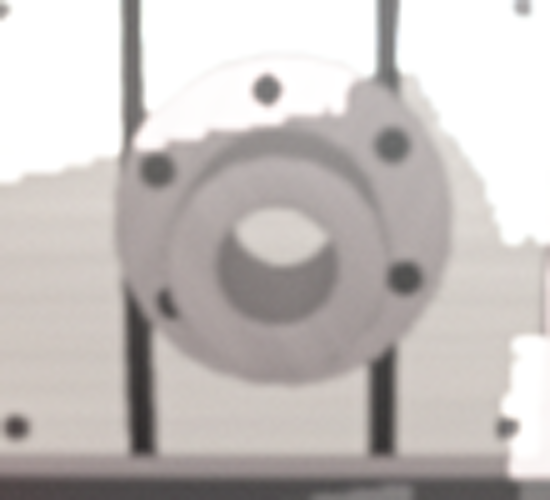

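The mouth is at (245.6,178) and the flange at (247,169) in raw pixels. My fisheye focal length was wrong (the text says tangent, whatever the lens), so I fix it.

```bash
sed -i 's|f=192/(np.radians(c\["vfov"\])/2)|f=192/np.tan(np.radians(c["vfov"])/2)|' h.py; python3 - <<'E'
from h import *
s,c=pickle.load(open("w1.pkl","rb"))
for u,v,z in((245.6,178,.06),(247,169,.012),(667/1.5,204/1.5,0)): print(wplane(c,s,u,v,z).round(4))
E
```

```text
[0.4364 0.1292 0.06  ]
[0.4366 0.1286 0.012 ]
[ 0.4857 -0.1399  0.    ]
```

```bash
python3 -m pendant '[{"rotation":[0,0,0],"dp":[2,-6,40],"claw":1},{"rotation":[0,0,0],"dp":[0,0,50],"claw":1},{"rotation":[0,0,0],"dp":[0,0,45],"claw":1},{"rotation":[0,0,0],"dp":[0,0,30],"claw":1},{"rotation":[0,0,0],"dp":[0,0,15],"claw":1},{"rotation":[0,0,0],"dp":[0,0,6],"claw":1},{"rotation":[0,0,0],"dp":[0,0,0],"claw":0.3},{"rotation":[0,0,0],"dp":[0,0,0],"claw":0}]' 30
python3 -m pendant '[{"rotation":[0,0,0],"dp":[0,0,0],"claw":-0.2},{"rotation":[0,0,0],"dp":[0,0,0],"claw":-0.3},{"rotation":[0,0,0],"dp":[0,0,0],"claw":-0.3},{"rotation":[0,0,0],"dp":[0,0,0],"claw":-0.3}]' 30
```

```text
t: 3.7
position: [0.4372, 0.1284, 0.0264]
tool_rot: [-0.0, 1.0, 0.001, 0.001]
wrist_force: [0.3, 0.7, -0.5]
opening: 0.0516
grip_force: 0.0
t: 4.2
position: [0.4373, 0.1288, 0.0268]
tool_rot: [-0.001, 1.0, 0.001, 0.001]
wrist_force: [-1.8, 2.3, 7.4]
opening: 0.0454
grip_force: 30.0
```

```bash
python3 -m pendant '[{"rotation":[0,0,0],"dp":[1,6,0],"claw":-0.3},{"rotation":[0,0,0],"dp":[2,12,0],"claw":-0.3},{"rotation":[0,0,0],"dp":[4,20,0],"claw":-0.3},{"rotation":[0,0,0],"dp":[4,22,0],"claw":-0.3},{"rotation":[0,0,0],"dp":[4,22,0],"claw":-0.3},{"rotation":[0,0,0],"dp":[4,22,0],"claw":-0.3},{"rotation":[0,0,0],"dp":[4,22,0],"claw":-0.3},{"rotation":[0,0,0],"dp":[4,22,0],"claw":-0.3}]'
python3 -m pendant '[{"rotation":[0,0,0],"dp":[4,22,0],"claw":-0.3},{"rotation":[0,0,0],"dp":[4,22,0],"claw":-0.3},{"rotation":[0,0,0],"dp":[4,20,0],"claw":-0.3},{"rotation":[0,0,0],"dp":[4,20,0],"claw":-0.3},{"rotation":[0,0,0],"dp":[3,15,0],"claw":-0.3},{"rotation":[0,0,0],"dp":[2,10,0],"claw":-0.3},{"rotation":[0,0,0],"dp":[0,0,0],"claw":-0.3}]'
python3 - <<'E'
from h import *
from rig import bot,imaging
s=bot.read_state();c=imaging.camera("wrist");t=imaging.camera("top");print(s["position"])
a=cv2.resize(c["image"],None,fx=1.0,fy=1.0);b=cv2.resize(t["image"][150:246,220:348],None,fx=3,fy=4)
b=cv2.resize(t["image"][160:256,240:310],(280,384),interpolation=cv2.INTER_CUBIC)
cv2.imwrite("pics/w2.png",np.hstack([a,b]))
E
```

```text
t: 5.2
position: [0.4646, -0.0194, 0.0268]
tool_rot: [-0.001, 1.0, 0.001, 0.001]
wrist_force: [-1.8, 11.5, 8.9]
opening: 0.0455
grip_force: 30.8
t: 6.08
position: [0.4859, -0.1292, 0.0268]
tool_rot: [0.0, 1.0, 0.0, 0.001]
wrist_force: [0.7, -1.0, 5.5]
opening: 0.0454
grip_force: 30.5
[ 0.4858558  -0.12916801  0.02679443]
```

View pics/w2.png

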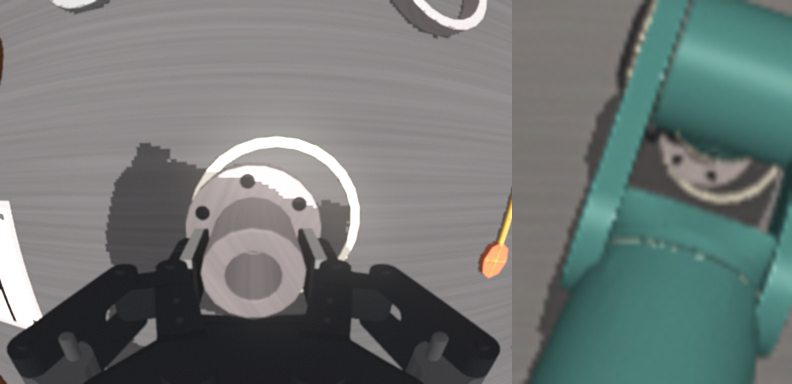

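The hub is held just left of and slightly short of the ring's centre (flange centre column about 253, ring centre about 277). I compute the correction.

```bash
python3 - <<'E'
from h import *
from rig import bot,imaging
s=bot.read_state();c=imaging.camera("wrist")
def q(u,v,z):
    p=wplane(c,s,u,v,z);print(u,v,p.round(4));return p
q(248,166,.012);q(186,215,.012);q(321,215,.012);q(253,277,.06)
# white paint pts: fit circle on plane
hsv=cv2.cvtColor(c["image"],cv2.COLOR_BGR2HSV)
m=(hsv[...,2]>225)&(hsv[...,1]<40)
P=[]
for u in range(215,362,2):
    for v in range(130,262):
        if m[v,u]:
            p=wplane(c,s,u,v,0)[:2];P.append(p);break
P=np.array(P)
for _ in range(4):
    x=np.linalg.lstsq(np.c_[2*P,np.ones(len(P))],(P**2).sum(1),rcond=None)[0]
    r=np.sqrt(x[2]+x[0]**2+x[1]**2);e=abs(np.hypot(*(P-x[:2]).T)-r);P=P[e<max(.002,np.median(e)*2)]
print(x[:2],r,len(P))
E
```

```text
248 166 [ 0.5242 -0.1265  0.012 ]
186 215 [ 0.4964 -0.0912  0.012 ]
321 215 [ 0.4964 -0.1677  0.012 ]
253 277 [ 0.4855 -0.1291  0.06  ]
[ 0.48577045 -0.14279206] 0.05333217600886531 73
```

```bash
python3 -m pendant '[{"rotation":[0,0,0],"dp":[0.5,6,0],"claw":-0.3},{"rotation":[0,0,0],"dp":[0.5,7.5,0],"claw":-0.3},{"rotation":[0,0,0],"dp":[0,0,0],"claw":-0.3},{"rotation":[0,0,0],"dp":[0,0,0],"claw":0.2},{"rotation":[0,0,0],"dp":[0,0,0],"claw":0.6},{"rotation":[0,0,0],"dp":[0,0,0],"claw":0.6},{"rotation":[0,0,0],"dp":[0,0,0],"claw":0.6},{"rotation":[0,0,0],"dp":[0,0,-15],"claw":0.6}]'
python3 -m pendant '[{"rotation":[0,0,0],"dp":[0,0,-40],"claw":1},{"rotation":[0,0,0],"dp":[0,0,-50],"claw":1},{"rotation":[0,0,0],"dp":[0,0,-50],"claw":1},{"rotation":[0,0,0],"dp":[0,0,-50],"claw":1},{"rotation":[0,0,0],"dp":[0,0,-20],"claw":1},{"rotation":[0,0,0],"dp":[0,0,0],"claw":1}]'
python3 - <<'E'
from h import *
from rig import bot,imaging
s=bot.read_state();c=imaging.camera("wrist");print(s["position"]);pickle.dump((s,c),open("w3.pkl","wb"))
cv2.imwrite("pics/w3.png",cv2.resize(c["image"][60:310,130:430],None,fx=2.4,fy=2.4,interpolation=cv2.INTER_CUBIC))
E
```

```text
t: 7.22
position: [0.4853, -0.1419, 0.0399]
tool_rot: [-0.0, 1.0, 0.001, -0.001]
wrist_force: [0.6, -0.2, 0.4]
opening: 0.0683
grip_force: 0.0
t: 7.98
position: [0.4862, -0.1422, 0.2518]
tool_rot: [0.0, 1.0, 0.001, 0.001]
wrist_force: [-0.3, 0.3, -2.0]
opening: 0.0851
grip_force: 0.0
[ 0.48617225 -0.14223396  0.25182538]
```

View pics/w3.png

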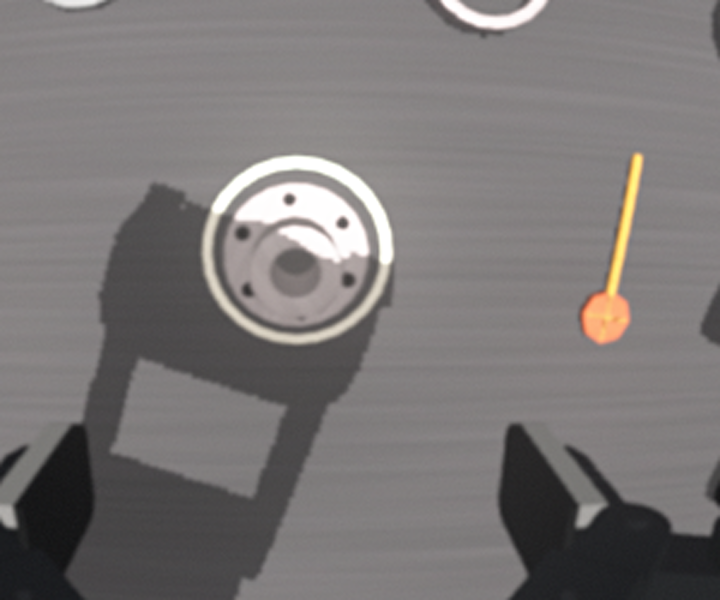

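The hub stands inside the ring, clear of the paint all round, with its mouth at crop (296,272). Now to the probe.

```bash
python3 -m pendant '[{"rotation":[0,0,0],"dp":[20,-20,0],"claw":1},{"rotation":[0,0,0],"dp":[40,-30,0],"claw":1},{"rotation":[0,0,0],"dp":[40,-30,0],"claw":1},{"rotation":[0,0,0],"dp":[30,-25,0],"claw":1},{"rotation":[0,0,0],"dp":[20,-13,0],"claw":1},{"rotation":[0,0,0],"dp":[0,0,0],"claw":1}]'
python3 - <<'E'
from h import *
from rig import bot,imaging
s,c=pickle.load(open("w3.pkl","rb"));print("mouth",wplane(c,s,253.3,173.3,.06).round(4))
s=bot.read_state();c=imaging.camera("wrist");print(s["position"]);pickle.dump((s,c),open("w4.pkl","wb"))
cv2.imwrite("pics/w4.png",cv2.resize(c["image"][60:310,130:430],None,fx=2.4,fy=2.4,interpolation=cv2.INTER_CUBIC))
E
```

```text
t: 8.78
position: [0.6359, -0.0231, 0.2475]
tool_rot: [-0.0, 1.0, 0.001, -0.002]
wrist_force: [-0.5, 0.5, -0.5]
opening: 0.0855
grip_force: 0.0
mouth [ 0.4859 -0.1428  0.06  ]
[ 0.63594072 -0.02307828  0.24751208]
```

View pics/w4.png

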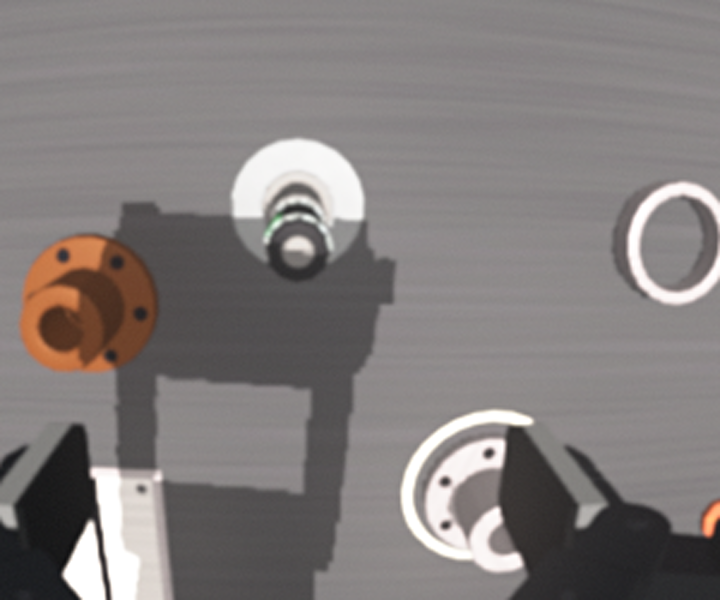

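The probe's cap is at crop (297,250), the stand's foot is centred at (298,204), and the hub in its ring is at lower right.

```bash
python3 - <<'E'
from h import *
s,c=pickle.load(open("w4.pkl","rb"))
print(s["position"],wplane(c,s,253.8,164.2,.1575).round(4),wplane(c,s,254.2,145,.01).round(4))
E
```

```text
[ 0.63594072 -0.02307828  0.24751208] [ 0.6624 -0.0237  0.1575] [ 0.6622 -0.0246  0.01  ]
```

```bash
python3 -m pendant '[{"rotation":[0,0,0],"dp":[14,0.5,0],"claw":1},{"rotation":[0,0,0],"dp":[12.5,0.5,10],"claw":1},{"rotation":[0,0,0],"dp":[0,0,30],"claw":1},{"rotation":[0,0,0],"dp":[0,0,40],"claw":1},{"rotation":[0,0,0],"dp":[0,0,40],"claw":1},{"rotation":[0,0,0],"dp":[0,0,20],"claw":1},{"rotation":[0,0,0],"dp":[0,0,8],"claw":0.5},{"rotation":[0,0,0],"dp":[0,0,0],"claw":0}]' 30
python3 -m pendant '[{"rotation":[0,0,0],"dp":[0,0,0],"claw":-0.3},{"rotation":[0,0,0],"dp":[0,0,0],"claw":-0.5},{"rotation":[0,0,0],"dp":[0,0,0],"claw":-0.7},{"rotation":[0,0,0],"dp":[0,0,0],"claw":-0.8},{"rotation":[0,0,0],"dp":[0,0,0],"claw":-0.9},{"rotation":[0,0,0],"dp":[0,0,0],"claw":-0.9}]' 40
```

```text
t: 9.82
position: [0.6627, -0.025, 0.1029]
tool_rot: [0.0, 1.0, 0.001, 0.0]
wrist_force: [0.4, 0.5, 0.1]
opening: 0.0518
grip_force: 0.0
t: 10.58
position: [0.6628, -0.025, 0.1037]
tool_rot: [0.0, 1.0, 0.001, 0.001]
wrist_force: [-0.4, 0.7, 5.9]
opening: 0.0211
grip_force: 38.8
```

```bash
python3 -m pendant '[{"rotation":[0,0,0],"dp":[0,0,-4],"claw":-0.9},{"rotation":[0,0,0],"dp":[0,0,-12],"claw":-0.9},{"rotation":[0,0,0],"dp":[0,0,-20],"claw":-0.9},{"rotation":[0,0,0],"dp":[0,0,-25],"claw":-0.9},{"rotation":[0,0,0],"dp":[0,0,-25],"claw":-0.9},{"rotation":[0,0,0],"dp":[0,0,-15],"claw":-0.9},{"rotation":[0,0,0],"dp":[0,0,-9],"claw":-0.9},{"rotation":[0,0,0],"dp":[0,0,0],"claw":-0.9}]' 40
python3 - <<'E'
from h import *
from rig import bot,imaging
s=bot.read_state();w=imaging.camera("wrist");d=imaging.camera("side");t=imaging.camera("top");print(s["position"])
pickle.dump((s,w,d,t),open("w5.pkl","wb"))
cv2.imwrite("pics/w5.png",np.hstack([w["image"][84:384,100:400],cv2.resize(d["image"][110:260,240:390],(300,300),interpolation=cv2.INTER_CUBIC)]))
E
```

```text
t: 11.58
position: [0.6624, -0.025, 0.2126]
tool_rot: [0.0, 1.0, 0.001, 0.0]
wrist_force: [-0.5, -0.5, -1.2]
opening: 0.0211
grip_force: 39.1
[ 0.66237167 -0.02495946  0.21264584]
```

View pics/w5.png

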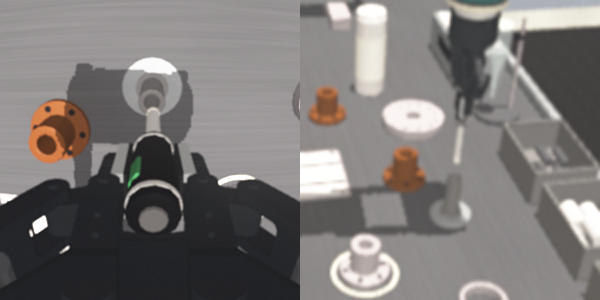

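The probe is in the hand and clear of the tube, upright in the side view. I carry it to above the hub.

```bash
python3 -m pendant '[{"rotation":[0,0,0],"dp":[-9,6,0],"claw":-0.9},{"rotation":[0,0,0],"dp":[-22,14,0],"claw":-0.9},{"rotation":[0,0,0],"dp":[-30,20,0],"claw":-0.9},{"rotation":[0,0,0],"dp":[-32,21,0],"claw":-0.9},{"rotation":[0,0,0],"dp":[-32,21,0],"claw":-0.9},{"rotation":[0,0,0],"dp":[-26,18,0],"claw":-0.9},{"rotation":[0,0,0],"dp":[-18,12,0],"claw":-0.9},{"rotation":[0,0,0],"dp":[-7.5,6,0],"claw":-0.9}]' 40
python3 -m pendant '[{"rotation":[0,0,0],"dp":[0,0,0],"claw":-0.9},{"rotation":[0,0,0],"dp":[0,0,0],"claw":-0.9}]'
python3 - <<'E'
from h import *
from rig import bot,imaging
s=bot.read_state();w=imaging.camera("wrist");d=imaging.camera("side");t=imaging.camera("top");print(s["position"],s["tool_rot"])
pickle.dump((s,w,d,t),open("w6.pkl","wb"))
cv2.imwrite("pics/w6.png",np.hstack([cv2.resize(w["image"][110:310,205:305],(300,600),interpolation=cv2.INTER_CUBIC),cv2.resize(d["image"][150:300,215:325],(440,600),interpolation=cv2.INTER_CUBIC)]))
E
```

```text
t: 12.72
position: [0.4851, -0.1437, 0.2124]
tool_rot: [0.0, 1.0, 0.0, 0.0]
wrist_force: [-0.6, -0.5, -0.3]
opening: 0.0211
grip_force: 39.1
t: 12.98
position: [0.4864, -0.1428, 0.2122]
tool_rot: [-0.0, 1.0, 0.001, -0.0]
wrist_force: [-0.7, -1.0, -1.0]
opening: 0.0207
grip_force: 39.1
[ 0.48640799 -0.14284265  0.21216949] [-1.15535953e-04  9.99999684e-01  7.81421779e-04 -8.58414383e-05]
```

View pics/w6.png

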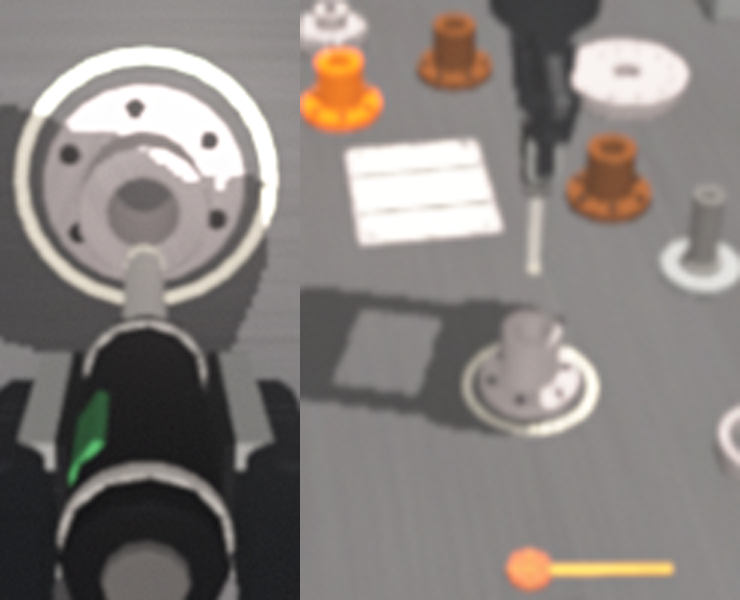

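Both views show the tip above the bore. In the wrist crop its far rim is at (145,245) and the mouth at (143,210). In the side crop the tip is at (534,271) and the mouth at about (532,325).

```bash
python3 - <<'E'
from h import *
s,w,d,t=pickle.load(open("w6.pkl","rb"))
W=lambda u,v,z:wplane(w,s,u/3+205,v/3+110,z).round(4)
S=lambda u,v,z:plane(d,(u-300)/4+215,v/4+150,z).round(4)
for z in(.113,.118,.123): print(z,"tip far rim",W(145,245,z),"side tip bottom",S(534,271,z))
print("mouth",W(143,210,.06),S(532,325,.06))
print("cap",W(146,580,.118+.1575),"TCP",s["position"])
# handle/stem axis: stem top edges
print("side ring at plane 0",S(531,386,0),"stem top side",S(537,198,.118+.075))
E
```

```text
0.113 tip far rim [ 0.4883 -0.1432  0.113 ] side tip bottom [ 0.4883 -0.1401  0.113 ]
0.118 tip far rim [ 0.4897 -0.1431  0.118 ] side tip bottom [ 0.487  -0.1462  0.118 ]
0.123 tip far rim [ 0.491  -0.1431  0.123 ] side tip bottom [ 0.4856 -0.1522  0.123 ]
mouth [ 0.4866 -0.1426  0.06  ] [ 0.4882 -0.1413  0.06  ]
cap [ 0.4943 -0.1431  0.2755] TCP [ 0.48640799 -0.14284265  0.21216949]
side ring at plane 0 [ 0.4883 -0.1465  0.    ] stem top side [ 0.4849 -0.1555  0.193 ]
```

```bash
python3 - <<'E'
from h import *
s,w,d,t=pickle.load(open("w6.pkl","rb"))
f=192/np.tan(np.radians(d["vfov"])/2)
def ps(X):
    p=d["R"]@X+d["t"];return ((p[0]/p[2]*f+d["cx"]-215)*4+300).round(1),((p[1]/p[2]*f+d["cy"]-150)*4).round(1)
def pw(X):
    q=s["tool_rot"];R=Ro.from_quat([q[1],q[2],q[3],q[0]]).as_matrix();T=w["tool_from_camera"]
    p=T[:3,:3].T@(R.T@(X-s["position"])-T[:3,3]);th=np.arctan2(np.hypot(p[0],p[1]),p[2])
    g=192/np.tan(np.radians(w["vfov"])/2)*th/np.hypot(p[0],p[1]);return ((g*p[:2]+[w["cx"],w["cy"]]-[205,110])*3).round(1)
for z in(.118,.193,.263,.2755):
    X=np.array([.4858,-.143,z]);print(z,ps(X),pw(X),pw(X+[.011,0,0]),pw(X-[.011,0,0]))
print(pw(np.array([.4908,-.143,.118])))
im=w["image"][110:384,205:305]
g=cv2.cvtColor(im,cv2.COLOR_BGR2GRAY)[180:235,20:75]
print(g[::3,::3])
E
```

```text
0.118 (np.float64(531.6), np.float64(268.5)) [144.4 258.6] [144.5 219.6] [144.4 296.7]
0.193 (np.float64(534.9), np.float64(187.8)) [144.7 362.5] [144.8 309.1] [144.6 413.5]
0.263 (np.float64(538.1), np.float64(106.3)) [145.2 575.6] [145.4 500.8] [145.  642.3]
0.2755 (np.float64(538.7), np.float64(91.0)) [145.3 639.6] [145.6 561.1] [145.1 708. ]
[144.5 241. ]
[[125  24  27  30  29  28  28  32  43  53  56  40  31  30  29  28  31  29
   51]
 [ 48  26  27  26  28  28  42  78  85  92  90  82  75  37  28  31  30  29
   33]
 [ 23  27  29  28  27  45  86 104 107 107 105 106 101  79  39  29  29  31
   27]
 [ 72  25  28  28  28  79 105 104 106 106 105 105 106 100  64  28  29  30
   30]
 [ 82  26  27  28  32  96 105 105 106 105 104 107 105 105  80  29  28  29
   28]
 [ 71  31  27  28  27 101 104 104 106 106 107 105 106 106  89  28  28  27
   70]
 [ 74  44  27  27  26  84 106 105 105 106 106 105 104 105  52  30  28  27
  118]
 [ 76  73  35  25  26  36  95 106 106 105 105 105 106  87  27  29  28  66
  130]
 [ 66  71 105  56  26  26  31  79  98 105 102  97  63  25  30  28  72 122
  118]
 [ 28  29  37  47  31  26  29  26  27  37  32  28  28  29  32  34  46  34
   32]
 [ 30  30  31  31  29  32  32  31  33  31  32  30  32  33  34  32  32  33
   31]
 [ 29  27  28  28  28  28  29  29  28  29  27  30  30  31  29  30  29  30
   30]
 [ 29  31  30  31  29  30  31  27  29  31  31  32  27  34  31  31  32  31
   31]
 [ 30  30  29  30  30  31  32  32  31  30  29  30  29  31  31  32  30  30
   32]
 [ 29  30  31  29  30  31  32  31  30  30  31  30  31  31  32  30  29  30
   30]
 [ 30  28  30  31  29  31  29  30  29  30  29  31  31  30  30  31  31  30
   31]
 [ 31  29  29  29  27  29  30  28  29  32  31  30  30  30  31  29  31  31
   31]
 [ 28  30  30  29  29  30  31  29  32  32  31  30  31  29  29  29  31  32
   31]
 [ 30  28  29  29  30  29  29  32  30  32  30  32  30  30  30  29  29  30
   29]]
```

The probe is upright and the tip is centred over the mouth within about 1 mm. I lower it 88 mm gently.

```bash
python3 -m pendant '[{"rotation":[0,0,0],"dp":[0,0,5],"claw":-0.9},{"rotation":[0,0,0],"dp":[0,0,12],"claw":-0.9},{"rotation":[0,0,0],"dp":[0,0,15],"claw":-0.9},{"rotation":[0,0,0],"dp":[0,0,10],"claw":-0.9},{"rotation":[0,0,0],"dp":[0,0,5],"claw":-0.9},{"rotation":[0,0,0],"dp":[0,0,0],"claw":-0.9}]' 40
python3 - <<'E'
from h import *
from rig import bot,imaging
s=bot.read_state();w=imaging.camera("wrist");d=imaging.camera("side");print(s["position"],s["tool_rot"])
pickle.dump((s,w,d),open("w7.pkl","wb"))
cv2.imwrite("pics/w7.png",np.hstack([cv2.resize(w["image"][110:260,205:305],(400,600),interpolation=cv2.INTER_CUBIC),cv2.resize(d["image"][190:270,245:298],(398,600),interpolation=cv2.INTER_CUBIC)]))
E
```

```text
t: 13.88
position: [0.4858, -0.1431, 0.165]
tool_rot: [-0.0, 1.0, 0.001, -0.0]
wrist_force: [-0.1, 0.0, -0.7]
opening: 0.0213
grip_force: 39.1
[ 0.48584702 -0.14313221  0.16504068] [-6.74949193e-05  9.99999810e-01  5.82605143e-04 -1.90084403e-04]
```

View pics/w7.png

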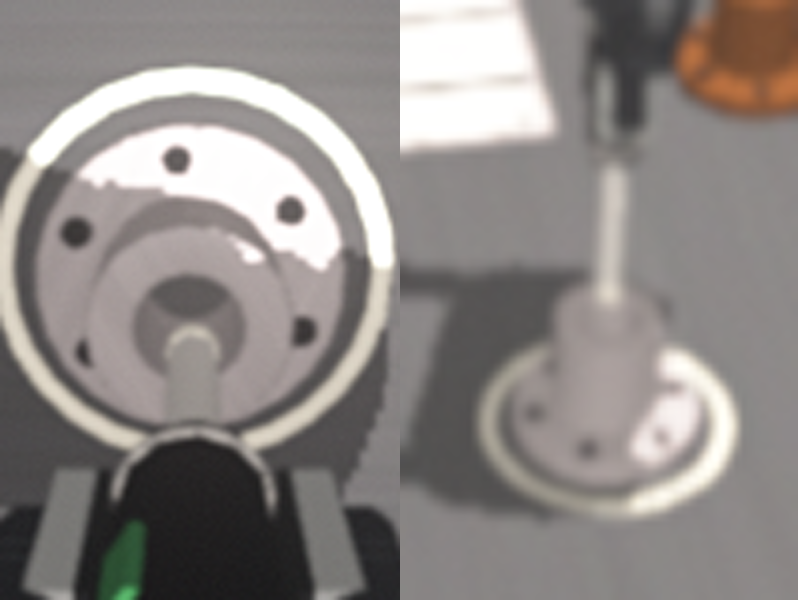

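The tip is about 11 mm above the mouth: rim at (190,328), mouth centre at (190,325) in the wrist crop. In the side crop the stem's end is at (608,300) over the mouth.

```bash
python3 - <<'E'
from h import *
s,w,d=pickle.load(open("w7.pkl","rb"))
W=lambda u,v,z:wplane(w,s,u/4+205,v/4+110,z).round(4)
S=lambda u,v,z:plane(d,(u-400)/7.5+245,v/7.5+190,z).round(4)
print("mouth",W(190,325,.06),"top/bot edges",W(190,275,.06),W(190,381,.06));print("tip",W(190,328,.0713)-[.005,0,0],"side",S(608,300,.0713),S(608,313,.06))
E
```

```text
mouth [ 0.4866 -0.1428  0.06  ] top/bot edges [ 0.4976 -0.1427  0.06  ] [ 0.474  -0.1428  0.06  ]
tip [ 0.4839 -0.1428  0.0713] side [ 0.4857 -0.1482  0.0713] [ 0.487  -0.1435  0.06  ]
```

```bash
python3 -m pendant '[{"rotation":[0,0,0],"dp":[1.5,0,0],"claw":-0.9},{"rotation":[0,0,0],"dp":[0,0,5],"claw":-0.9},{"rotation":[0,0,0],"dp":[0,0,10],"claw":-0.9},{"rotation":[0,0,0],"dp":[0,0,12],"claw":-0.9},{"rotation":[0,0,0],"dp":[0,0,9],"claw":-0.9},{"rotation":[0,0,0],"dp":[0,0,5],"claw":-0.9},{"rotation":[0,0,0],"dp":[0,0,0],"claw":-0.9},{"rotation":[0,0,0],"dp":[0,0,0],"claw":-0.9}]' 40
python3 - <<'E'
from h import *
from rig import bot,imaging
s=bot.read_state();w=imaging.camera("wrist");d=imaging.camera("side");print(s["position"],s["wrist_force"])
pickle.dump((s,w,d),open("w8.pkl","wb"))
cv2.imwrite("pics/w8.png",np.hstack([cv2.resize(w["image"][110:260,205:305],(400,600),interpolation=cv2.INTER_CUBIC),cv2.resize(d["image"][190:270,245:298],(398,600),interpolation=cv2.INTER_CUBIC)]))
E
```

```text
t: 14.98
position: [0.4876, -0.1432, 0.1246]
tool_rot: [0.0, 1.0, 0.001, 0.0]
wrist_force: [-0.4, 0.4, -1.0]
opening: 0.0212
grip_force: 39.1
[ 0.48757227 -0.14321968  0.12464242] [-0.35800813  0.39994242 -1.00514553]
```

View pics/w8.png

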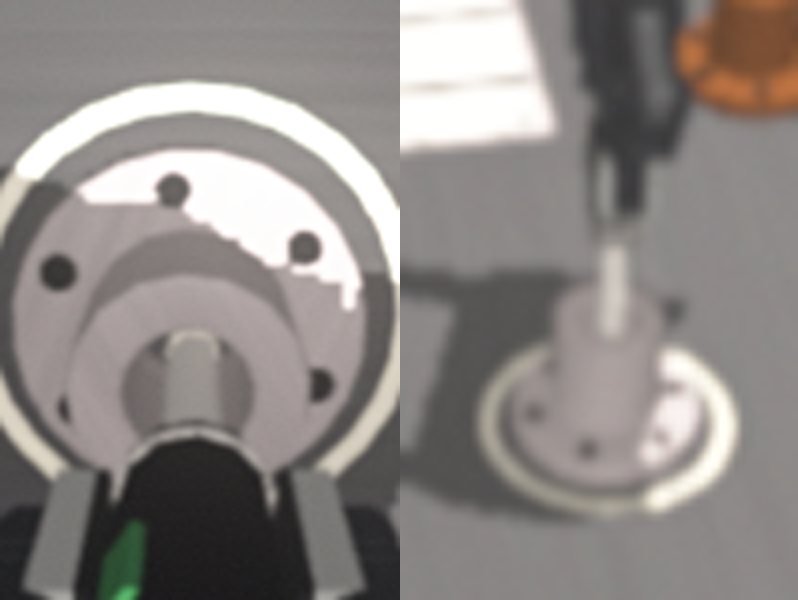

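The stem is inside the bore with gaps on all visible sides: mouth columns 122–253, stem 165–220, tip rim at row 333. I check the residual.

```bash
python3 - <<'E'
from h import *
s,w,d=pickle.load(open("w8.pkl","rb"))
W=lambda u,v,z:wplane(w,s,u/4+205,v/4+110,z).round(4)
print("mouth far edge",W(190,329,.06)-[.012,0,0],"sides",W(122,390,.06),W(253,390,.06));print("tip",W(192,333,.031)-[.005,0,0]);print("stem sides at mouth",W(165,395,.06),W(220,395,.06))
g=cv2.cvtColor(w["image"],cv2.COLOR_BGR2GRAY);print(g[185:202,251:256].mean(1).round());print(g[207,230:275])
E
```

```text
mouth far edge [ 0.4862 -0.1429  0.06  ] sides [ 0.4867 -0.1305  0.06  ] [ 0.4867 -0.1544  0.06  ]
tip [ 0.4847 -0.1433  0.031 ]
stem sides at mouth [ 0.4858 -0.1384  0.06  ] [ 0.4858 -0.1484  0.06  ]
[162. 161. 160. 159. 158. 156. 155. 164. 177. 166. 153. 151. 151. 152.
 151. 151. 150.]
[153 151 151 149 140 121 106 104 106 107 108 110 111 111 115 119 128 137
 143 144 145 147 148 148 148 150 148 147 141 131 121 116 112 110 111 107
 109 111 128 144 153 156 155 156 157]
```

```bash
python3 -m pendant '[{"rotation":[0,0,0],"dp":[0.5,-0.4,0.5],"claw":-0.9},{"rotation":[0,0,0],"dp":[0.5,-0.4,0],"claw":-0.9},{"rotation":[0,0,0],"dp":[0,0,0],"claw":-0.9},{"rotation":[0,0,0],"dp":[0,0,0],"claw":-0.9},{"rotation":[0,0,0],"dp":[0,0,0],"claw":-0.9},{"rotation":[0,0,0],"dp":[0,0,0],"claw":-0.9}]' 40
python3 -c "
from rig import bot
print(bot.close_job())"
```

```text
t: 15.82
position: [0.4884, -0.1424, 0.1238]
tool_rot: [0.0, 1.0, 0.001, 0.0]
wrist_force: [-0.9, 0.2, -1.0]
opening: 0.0213
grip_force: 39.1
the job is handed in; nothing more can be done
None
```

I slid the hub into the ring and let go of it; the probe is held upright in its bore, tip about half-way down and within about 1 mm of centre by the cameras, with no sign that it touched the hub, and the job is handed in at 15.8 s.

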